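# Load the specimen tote, roll it into the bay and clamp it

## Task

Get the class's specimen jars ready in the docking bay. First swing the red-handled clamp arm up and back over the top until it rests leaning back, clear of the bay; then stand every jar on the bench upright in its own pocket of the blue tote; then push the tote (do not lift it off) along the rollers until it is fully home against the yellow end stop, and finally swing the clamp arm back over so that its rubber pad rests on the tote's solid ledge. Leave everything else on the bench where it is.

Things in the scene. Friction and masses are not known exactly. Their poses are not given: they have to be found in the camera images.
- track: Roller track fixed to the bench, 82 wide (own x) x 470 long (own y); origin on the bench under its middle, z up. The tote rolls along -y into the bay at the -y end. 17 free rollers, tops 30 mm above the bench; side rails with inner faces at x = +/-33, outer +/-41, tops 40 mm above the bench. Low lip (top 40 mm) at the other end, inner face at y = +227. The clamp stands at the -x side of the bay.
- bay_stop (a point): Middle of the inner face of the yellow end stop (82 wide up to 40 mm above the bench, then only from x = -40 to +14 up to 65 mm), at x = 0, y = -221 mm in the track's frame, 48 mm above the bench. The tote is fully home when its leading end touches this face.
- tote: Blue open tote on the rollers between the rails, 60 wide (x) x 245 long (y), 0.25 kg; origin under its middle, axes along the track's (-y end leads). Floor 4 mm thick; side walls 28 mm high, 4 thick; white dividers 28 mm high part it into four pockets, each 50 (y) x 52 (x). Home, its origin is at y = -98.5 of the track; on the rollers it is 30 mm above the bench. It rolls easily.
- tote_ledge (a point): Middle of the top of the tote's solid ledge (yellow patch), which fills its leading 32 mm, 36 mm above the tote's underside: at tote x = 0, y = -106.5. The clamp pad lands here when the tote is home.
- tote_rear (a point): Middle of the outer face of the tote's flat rear end wall, at tote x = 0, y = +122.5, z = 24 mm; the wall is 36 mm high and 60 wide and stands clear above the rails: good to push on, towards the track's -y.
- clamp_pivot (a point): Axis of the clamp arm's hinge, parallel to the track's y, on the clamp stand at x = -62, y = -203 in the track's frame, 90 mm above the bench. The dark steel stand spans x = -41 to -91, y = -175 to -231 mm and is 101 mm high.
- clamp_grip (a point): Middle of the arm's red handle, 115 mm from the pivot: a bar 14 mm wide (along the track's y), 18 thick, 42 long along the arm, ending 16 mm beyond this point. A steel arm 14 x 12 mm joins it to the pivot; the rubber pad, 18 mm across, reaches 24 mm below the arm's axis, 62 mm from the pivot. The handle can be pinched across its 14 mm from above at any angle of the arm.
- clamp (a joint): Clamp arm angle, rad: 0 = level, pointing to the track's +x across the bay, pad on the ledge of a tote that is home; 1.57 = straight up; 1.9 = leaning back on its stop, clear of the bay. With nothing below it sinks to -0.22 and bars the bay. No spring: the 0.2 kg arm falls, gently damped, to whichever side of upright it is on.
- pocket1 (a point): Centre of the floor of pocket 1 of the tote (at tote x = 0, y = -65.5, z = 4 mm), pocket 1 being next to the ledge.
- pocket2 (a point): Centre of the floor of pocket 2 of the tote (at tote x = 0, y = -12.5, z = 4 mm), pocket 1 being next to the ledge.
- pocket3 (a point): Centre of the floor of pocket 3 of the tote (at tote x = 0, y = +40.5, z = 4 mm), pocket 1 being next to the ledge.
- pocket4 (a point): Centre of the floor of pocket 4 of the tote (at tote x = 0, y = +93.5, z = 4 mm), pocket 1 being next to the ledge.
- jar_1: Glass specimen jar with a white screw cap and pink contents, 42 mm across, 55 mm high overall (to be gripped on its cylinder, up to 46 mm above its foot), 0.07 kg; origin at the centre of its underside, z up. Two to four of the four jars are present; a missing one reads None.
- jar_2: Glass specimen jar with a white screw cap and pink contents, 42 mm across, 55 mm high overall (to be gripped on its cylinder, up to 46 mm above its foot), 0.07 kg; origin at the centre of its underside, z up. Two to four of the four jars are present; a missing one reads None.
- jar_3: Glass specimen jar with a white screw cap and pink contents, 42 mm across, 55 mm high overall (to be gripped on its cylinder, up to 46 mm above its foot), 0.07 kg; origin at the centre of its underside, z up. Two to four of the four jars are present; a missing one reads None.
- jar_4: Glass specimen jar with a white screw cap and pink contents, 42 mm across, 55 mm high overall (to be gripped on its cylinder, up to 46 mm above its foot), 0.07 kg; origin at the centre of its underside, z up. Two to four of the four jars are present; a missing one reads None.
- chalk_box: Open carton of white chalk, 46 x 92 x 71 mm, standing on the bench beyond the track; origin under its middle. To be left alone.
- folding_lens: Black folding hand lens, 32 x 36 x 13 mm, lying on the bench; origin under its middle. To be left alone.
- petri_dish: Clear petri dish, 113 mm across and 20 high, on the bench beyond the track; origin under its middle. To be left alone.
There are look-alikes about, which are no part of the job. Leave any green look-alike of the jar_3 alone. What is shaped like the jar_1 but purple is not meant.

How it is judged:
By the outcome, as a careful person would: the job done as asked, in the order asked, and still so for the second after the job is handed in, with the robot touching nothing.
Of jar_1, jar_2, jar_3, jar_4 only 2 to 4 are there at a start; the rules pass over those that are not, and their reading is None.
At some moment in a run one of jar_1, jar_2, jar_3, jar_4 may be knocked a few centimetres aside while the robot is not near it.
It also fails if it takes over 210 s, if anything falls off the work surface, if the arm or the gripper's body presses on something with over 40 N, if the wrist force passes 120 N, or if a joint passes its speed limit or range.

## Robot

A 6-joint arm with a two-finger parallel gripper is mounted at the origin on a cart in front of the work surface, level with it; the furniture and walls round the work are solid. World frame = base frame: x ahead of the robot, y to its left, z up, the work surface at z = 0. Lengths are in mm, angles in rad, forces in N, time in s.
With the tool pointing down it reaches from about 300 to 775 mm from the base axis. Payload 14.6 kg.
Tool frame: the origin (TCP) lies at the very end of the fingers, on their centre line; the grasp point (between the pads) lies 19 mm behind it; z points along the fingers, y is the line along which they close (so a half turn about z gives the same grasp; the last joint's range is limited). The gripper opens to 94 mm and grips with 3 to 60 N. Pads are 16 mm wide; open, the fingers measure 119 mm over their backs; the gripper's body (75 mm by 177 mm) begins 78 mm behind the grasp point.
Start: joints at [-1.415, 0.3, 1.521, -0, 1.321, -0.067], TCP at [121.522, -536.397, 205.446] pointing down, gripper open.
Joint ranges: [-3.03, 3.03], [-0.79, 2.21], [0.23, 2.52], [-1.04, 4.18], [0, 3.07], [-2.55, 2.55]. Speed limits (rad/s): [2.22, 2.22, 2.57, 3.14, 3.14, 3.14].

## Interface

Orientations are given as [roll, pitch, yaw] about the fixed x, y, z axes, in that order (R = Rz(yaw) Ry(pitch) Rx(roll)).
In Python, from cell import manip, camera, get_calibration gives the robot as it stands. The module is installed in compiled form; this text tells all that it offers.
- The arm moves only by the tool jog_arm, never from a script. Its argument "plan" is one flat list of numbers, 6 for each row, row after row: the shift along the world's x, y, z in m, then the turn, a rotation vector about the world's x, y, z in degrees. A call has 1 to 20 rows; each row is the pose to reach, as a shift and turn from the pose commanded when the call began; what a row does not reach only later rows make up. A row lasts 1/10 s, in which the tool goes at most 50 mm and 8.59 degrees, less where a joint would pass 70% of its speed; a pose out of reach is approached as far as the arm can. A call with a gripper value outside its range is refused whole. "claw" is the finger opening in m, from 0 to 0.094, set as the call begins (left out, the last holds). The fingers move at their own pace and stop on an object; "force" is the grip in N (left out, the last holds). Time passes only in rows, so rows that repeat a pose let the fingers close. It gives the time, the measured TCP pose, the force, the opening and the grip force at its end, in the units of the state.
- manip.read_state(): the state, without advancing time (a new reading comes with each control period).
- camera(name): name is "scene" or "top" or "wrist"; returns (picture, depth): 420x560x3 uint8, red, green, blue; 420x560 float32, mm along the optical axis (not along the pixel's ray), 0 where there is no reading.
- get_calibration(name): a dict with "fx", "fy", "cx", "cy" (pixels), "k1" (the pictures are not rectified: a ray, as slopes to the right and down, at radius r is drawn at 1 + k1 r^2 times it, then the intrinsics apply), "origin" and "attitude" of the camera in the world. Camera axes: x right, y down, z forward; pixel columns grow to the right and rows downward; lengths in mm; the calibration is good to about 2 mm. A picture is of the moment at which its call begins: read the wrist's pose just before it. get_calibration takes no time and is no camera call; for the wrist camera it gives the pose at the moment of the call.
- manip.sign_off(): hands the job in; it is judged then, once.
The state is a dict: "clock": time; "joints": joint angles; "qd": joint speeds; "effort": joint torques, N m; "eef_pos": TCP position; "eef_rot": TCP orientation; "wrist_force": force on the tool from outside, world axes, zero at the start; "moment": the same for the moment, N m; "finger_gap": finger opening in mm; "finger_force": force on a finger pad.
Only numpy, scipy, OpenCV 4.12 (cv2) and the standard library are available. Lean on these libraries where they do the work, as an engineer would, in place of code of your own. Each camera call takes 0.05 s, during which the arm holds its last target. There are 200 camera calls.

## Working session

There is one attempt and no reset: what is moved stays moved. The work goes in short steps, Python scripts to look and compute and a tool call to move; the robot and the scene stay as the last step left them, time stands still between calls to the robot, and variables do not carry over. Pictures are saved under pics/ and viewed, at most 14 in all, crops included, and the job is handed in when it is done.

Besides the shell and the picture viewer there is one more tool, called as name(argument=value, ...) on one line, values as JSON. jog_arm: Moves the arm, as the interface text tells. Its arguments: {"type":"object","properties":{"plan":{"type":"array"},"claw":{"type":"number"},"force":{"type":"number"}},"required":["plan"]}

```bash
mkdir -p pics
cat > h.py <<'E'
import numpy as np,cv2
from cell import manip,camera,get_calibration
def snap(n,f=None):
    c=get_calibration(n); p,d=camera(n)
    if f: cv2.imwrite('pics/'+f,p[:,:,::-1])
    return p,d,c
def R(c):
    a=np.array(c['attitude'],float)
    if a.shape==(3,3): return a
    from scipy.spatial.transform import Rotation as Ro
    return Ro.from_euler('xyz',a).as_matrix() if a.size==3 else Ro.from_quat(a).as_matrix()
def rays(c,uv):
    uv=np.atleast_2d(np.array(uv,float)); K=np.array([[c['fx'],0,c['cx']],[0,c['fy'],c['cy']],[0,0,1.]])
    s=cv2.undistortPoints(uv[:,None],K,np.array([c['k1'],0,0,0.]))[:,0]
    return np.c_[s,np.ones(len(s))]
def onz(c,uv,z):
    r=rays(c,uv)@R(c).T; o=np.array(c['origin'],float)
    return o+r*((z-o[2])/r[:,2])[:,None]
def dep(c,uv,d):
    return np.array(c['origin'])+(rays(c,uv)*np.atleast_1d(d)[:,None])@R(c).T
E
python3 - <<'E'
from h import *
for n in('top','scene'):
    p,d,c=snap(n,n+'1.png'); print(c)
print(manip.read_state())
E
```

```text
{'fx': 440.00978634090814, 'fy': 440.00978634090814, 'cx': 282.256999596889, 'cy': 212.78051083606545, 'k1': -0.036129180466472156, 'origin': array([ 449.89046564,   -9.74907189, 1427.31364389]), 'attitude': array([-3.0707856 ,  0.0049144 , -1.56960964])}
{'fx': 423.44109852188757, 'fy': 423.44109852188757, 'cx': 282.9127027451571, 'cy': 205.96744317848186, 'k1': 0.02725582152111409, 'origin': array([137.27933019, 693.16869135, 787.28278122]), 'attitude': array([-2.27638288,  0.0041335 , -2.58995839])}
{'clock': 0.1, 'joints': array([-1.41460068e+00,  3.00440010e-01,  1.52153467e+00, -1.22289038e-05,
        1.32069769e+00, -6.65739802e-02]), 'qd': array([-0.00080232,  0.00050841, -0.00198273,  0.00138232,  0.00095142,
       -0.00019974]), 'effort': array([ 4.27232399e-04, -5.32646406e+01, -3.53284156e+01,  7.09057529e-02,
        2.35340249e-02, -6.88115301e-05]), 'eef_pos': array([ 121.48252734, -536.16698888,  204.92301407]), 'eef_rot': array([-3.14051454e+00, -6.00093780e-05,  2.22772628e-01]), 'wrist_force': array([-0.44633451,  0.24740349,  0.51685372]), 'moment': array([ 0.01435674, -0.01119629,  0.00014633]), 'finger_force': 0.0, 'finger_gap': 94.20218934467894}
```

View pics/top1.png

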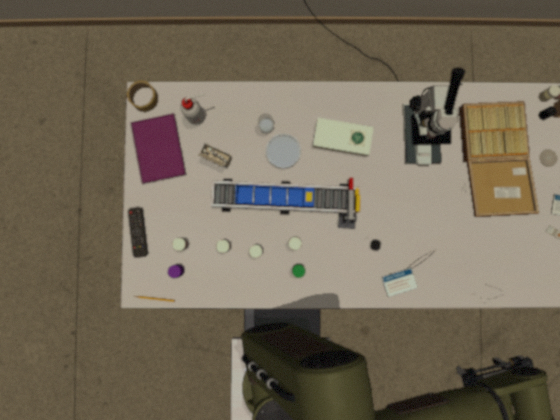

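View pics/scene1.png

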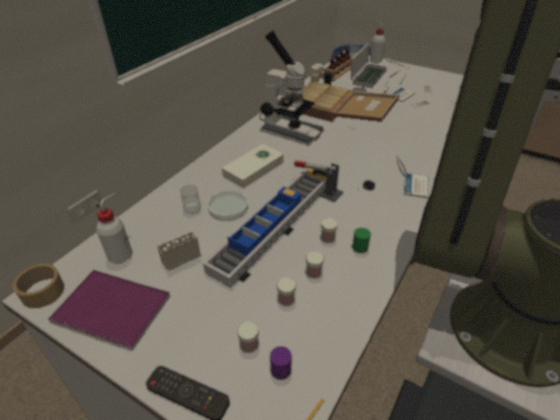

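The top view shows four white-capped jars at px (179,244), (223,246), (256,251) and (294,243). It also shows the tote at about (275,196), the clamp with its red handle at (351,184) and stand at (347,218), and the purple and green decoys at (176,271) and (299,270).

```bash
cat > m.py <<'E'
from h import *
def blobs(mask,c,z,amin=8):
    n,l,s,ce=cv2.connectedComponentsWithStats(mask.astype(np.uint8))
    for i in range(1,n):
        if s[i,4]>=amin:
            print(s[i,4],ce[i].round(1),onz(c,ce[i],z)[0].round(1))
E
python3 - <<'E'
from m import *
for nm in('top','scene'):
    p,d,c=snap(nm); h=cv2.cvtColor(p,cv2.COLOR_RGB2HSV); H,S,V=[h[...,i].astype(int) for i in range(3)]
    box=np.zeros(H.shape,bool)
    if nm=='top': box[160:290,150:380]=1
    else: box[130:380,150:400]=1
    print(nm,'red');blobs(((H<8)|(H>172))&(S>150)&(V>60)&box,c,70,4)
    print('yellow');blobs((H>18)&(H<32)&(S>130)&(V>80)&box,c,66,4)
    b=(H>105)&(H<125)&(S>150)&(V>60)&box
    print('blue');blobs(b,c,58,30)
    ys,xs=np.nonzero(b);print(cv2.minAreaRect(np.c_[xs,ys].astype(np.float32)))
    if nm=='top':
        for u,v in[(179,244),(223,246),(256,251),(294,243)]:
            w=p[v-12:v+13,u-12:u+13].astype(int); print(p[v,u],p[v-12,u-12],d[v,u],dep(c,[u,v],d[v,u]).round(0))
        im=p[165:290,140:390][:,:,::-1]
        cv2.imwrite('pics/top2.png',cv2.resize(im,None,fx=3.2,fy=3.2,interpolation=cv2.INTER_CUBIC))
E
```

```text
top red
41 [350.4 183.4] [ 637.8 -214.6   70. ]
yellow
106 [356.9 200.4] [ 585.3 -235.    66. ]
42 [308.6 196.5] [597.4 -84.9  66. ]
blue
266 [243.5 194.2] [605.2 118.7  58. ]
228 [261.3 195.1] [602.3  62.9  58. ]
233 [278.2 195.8] [600.1   9.8  58. ]
309 [297.8 197. ] [596.7 -51.5  58. ]
((274.2490539550781, 195.77171325683594), (76.92732238769531, 17.592077255249023), 2.4895529747009277)
[182 188 156] [169 160 144] 1370.0304 [[449. 319.  55.]]
[181 188 157] [169 159 144] 1368.6656 [[443. 181.  56.]]
[182 189 159] [171 161 144] 1369.3165 [[428.  79.  53.]]
[182 188 160] [170 161 145] 1371.2645 [[453. -40.  53.]]
scene red
26 [299.7 163.6] [ 640.1 -212.8   70. ]
yellow
20 [309.8 170.8] [ 599.7 -201.5   66. ]
29 [288.9 191.7] [601.3 -86.2  66. ]
blue
546 [275.1 212.3] [592.6  -1.9  58. ]
283 [242.9 241.7] [601.3 129.5  58. ]
((264.2500305175781, 219.25), (21.92030906677246, 84.85281372070312), 45.0)
```

View pics/top2.png

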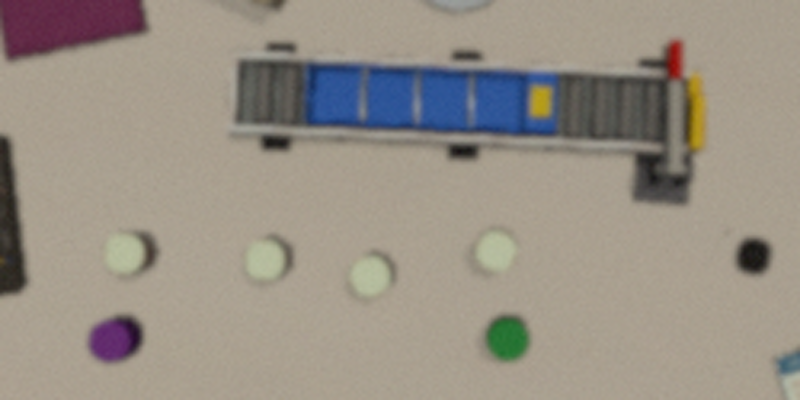

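jog_arm(plan=[0.48,0.32,0.08,0,0,-15.6,0.48,0.32,0.08,0,0,-15.6,0.48,0.32,0.08,0,0,-15.6,0.48,0.32,0.08,0,0,-15.6,0.48,0.32,0.08,0,0,-15.6,0.48,0.32,0.08,0,0,-15.6,0.48,0.32,0.08,0,0,-15.6,0.48,0.32,0.08,0,0,-15.6,0.48,0.32,0.08,0,0,-15.6,0.48,0.32,0.08,0,0,-15.6,0.48,0.32,0.08,0,0,-15.6,0.48,0.32,0.08,0,0,-15.6,0.48,0.32,0.08,0,0,-15.6,0.48,0.32,0.08,0,0,-15.6,0.48,0.32,0.08,0,0,-15.6])

```text
clock: 1.7
eef_pos: [600.8, -217.1, 285.3]
eef_rot: [-3.142, 0.0, -0.05]
wrist_force: [0.0, -0.0, 0.7]
finger_gap: 93.7
finger_force: 0.0
```

Run:
```python
from m import *
p,d,c=snap('wrist','w1.png'); s=manip.read_state(); print(s['eef_pos'],s['eef_rot'],s['joints'],c['origin'],c['attitude'])
h=cv2.cvtColor(p,cv2.COLOR_RGB2HSV); H,S,V=[h[...,i].astype(int) for i in range(3)]
print('red');blobs(((H<8)|(H>172))&(S>150)&(V>60),c,73,30)
print('yellow');blobs((H>18)&(H<32)&(S>130)&(V>80),c,66,30)
```

```text
[ 600.74694578 -217.24306295  285.42234156] [-3.14158641e+00  2.54183906e-04 -5.07183755e-02] [-4.04280009e-01  4.66106951e-01  1.11182244e+00 -8.21558667e-05
  1.56390389e+00  1.21723527e+00] [ 676.51028505 -220.55350236  464.72747226] [ 2.87498309e+00  4.18123513e-04 -1.62109603e+00]
red
464 [278.3 147.5] [ 639.8 -216.7   73. ]
yellow
771 [300.2 188.1] [ 592.8 -239.    66. ]
453 [163.5 189.4] [599.2 -85.   66. ]
```

View pics/w1.png

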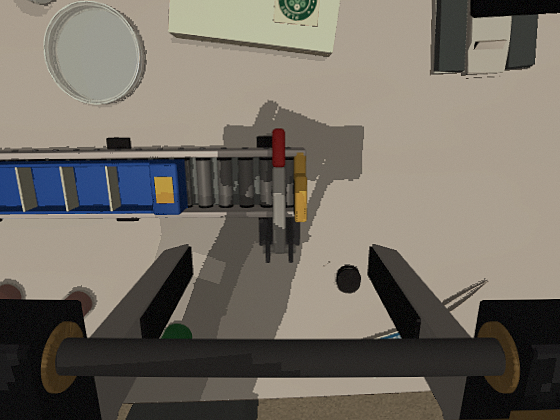

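jog_arm(plan=[0.042,0,-0.05,0,0,0,0.042,0,-0.12,0,0,0,0.042,0,-0.16,0,0,0,0.042,0,-0.2,0,0,0,0.042,0,-0.232,0,0,0,0.042,0,-0.232,0,0,0,0.042,0,-0.232,0,0,0], claw=0.04, force=12)

```text
clock: 2.45
eef_pos: [643.5, -217.2, 55.0]
eef_rot: [3.141, -0.001, -0.05]
wrist_force: [1.1, 0.1, 0.6]
finger_gap: 41.9
finger_force: 0.0
```

jog_arm(plan=[0,0,0,0,0,0,0,0,0,0,0,0,0,0,0,0,0,0,0,0,0,0,0,0,0,0,0,0,0,0,0,0,0,0,0,0], claw=0.0)

```text
clock: 3.05
eef_pos: [644.0, -217.3, 54.8]
eef_rot: [3.14, -0.002, -0.05]
wrist_force: [-1.6, -4.7, 6.5]
finger_gap: 13.9
finger_force: 12.0
```

jog_arm(plan=[0.001,0,0.016,0,0,0,0,0,0.033,0,0,0,-0.004,0,0.049,0,0,0,-0.01,0.0005,0.065,0,0,0,-0.0185,0.001,0.0795,0,0,0,-0.029,0.0015,0.093,0,0,0,-0.0415,0.002,0.1045,0,0,0,-0.0555,0.003,0.114,0,0,0,-0.071,0.0035,0.121,0,0,0,-0.087,0.0045,0.126,0,0,0,-0.104,0.005,0.1285,0,0,0,-0.121,0.006,0.1285,0,0,0,-0.1375,0.007,0.126,0,0,0,-0.143,0.007,0.1245,0,0,0,-0.143,0.007,0.1245,0,0,0])

```text
clock: 4.55
eef_pos: [500.4, -210.9, 179.8]
eef_rot: [3.138, -0.003, -0.051]
wrist_force: [-1.5, -9.4, 8.0]
finger_gap: 13.5
finger_force: 12.0
```

jog_arm(plan=[0,0,0,0,0,0,0,0,0,0,0,0,0,0,0,0,0,0,0,0,0.04,0,0,0,0,0,0.08,0,0,0,0,0,0.1,0,0,0], claw=0.05)

```text
clock: 5.15
eef_pos: [501.1, -209.4, 281.2]
eef_rot: [3.14, -0.003, -0.049]
wrist_force: [-0.5, 0.2, -0.3]
finger_gap: 50.1
finger_force: 0.0
```

Run:
```python
from m import *
p,d,c=snap('scene'); 
im=p[110:360,190:440][:,:,::-1]
cv2.imwrite('pics/s2.png',cv2.resize(im,None,fx=2.4,fy=2.4,interpolation=cv2.INTER_CUBIC))
```

```text
(no output)
```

View pics/s2.png

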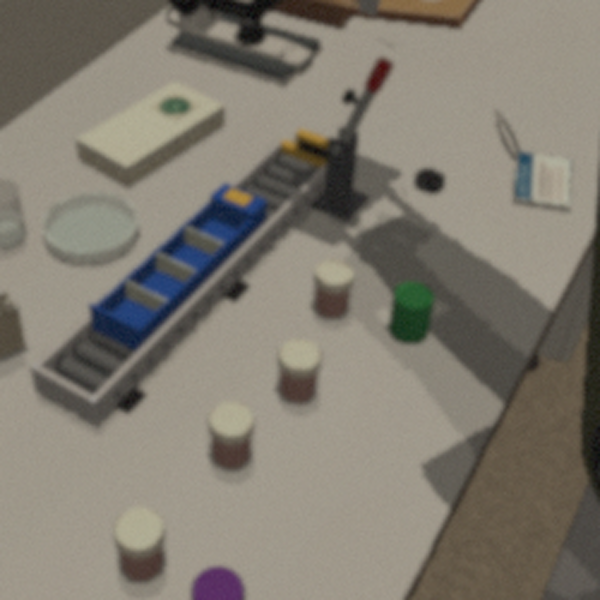

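jog_arm(plan=[0.01,0.05,0.03,0,0,8.5,0.01,0.09,0.03,0,0,17,0.01,0.13,0.03,0,0,25.5,0.01,0.17,0.03,0,0,34,0.01,0.17,0.03,0,0,42.5,0.01,0.17,0.03,0,0,51,0.01,0.17,0.03,0,0,59.5,0.01,0.17,0.03,0,0,68,0.01,0.17,0.03,0,0,76.5,0.01,0.17,0.03,0,0,85,0.01,0.17,0.03,0,0,90,0.01,0.17,0.03,0,0,90,0.01,0.17,0.03,0,0,90], claw=0.062)

```text
clock: 6.5
eef_pos: [510.5, -39.2, 307.5]
eef_rot: [-3.141, -0.0, 1.519]
wrist_force: [-0.4, -0.5, -0.9]
finger_gap: 62.0
finger_force: 0.0
```

```bash
cat > look.py <<'E'
import sys
from m import *
p,d,c=snap('wrist',sys.argv[1]); s=manip.read_state(); print(s['eef_pos'].round(1),s['eef_rot'].round(3),c['origin'].round(1))
h=cv2.cvtColor(p,cv2.COLOR_RGB2HSV); H,S,V=[h[...,i].astype(int) for i in range(3)]
print('ledge');blobs((H>18)&(H<32)&(S>130)&(V>80),c,66,100)
print('blue');blobs((H>105)&(H<125)&(S>150)&(V>60),c,34,300)
# points by depth: jar caps at z 50..60, low saturation
vv,uu=np.mgrid[0:420,0:560]; uv=np.c_[uu.ravel(),vv.ravel()]
P=dep(c,uv,d.ravel()).reshape(420,560,3)
ok=d>0
print('caps');m=ok&(abs(P[...,2]-55)<6)&(S<70)&(P[...,0]<545)
n,l,st,ce=cv2.connectedComponentsWithStats(m.astype(np.uint8))
for i in range(1,n):
    if st[i,4]>300:
        cn=cv2.findContours((l==i).astype(np.uint8),0,2)[0][0]; (u,v),r=cv2.minEnclosingCircle(cn)
        print(st[i,4],(round(u),round(v),round(r)),onz(c,ce[i],55)[0].round(1),onz(c,(u,v),55)[0].round(1),P[l==i].mean(0).round(1))
m=ok&(S>150)&(H>105)&(H<125)&(P[...,2]>50)
q=P[m][:,:2].astype(np.float32)
if len(q)>100: print('rim rect',cv2.minAreaRect(q))
E
python3 look.py w2.png
```

```text
[510.5 -39.3 307.7] [-3.141 -0.     1.519] [513.9  37.4 487.1]
ledge
366 [356.1 213.8] [599.4 -85.7  66. ]
108 [336.2 308.8] [ 574.1 -213.4   66. ]
380 [336. 323.] [ 573.7 -234.6   66. ]
blue
7286 [354.7 103.5] [604.1  43.4  34. ]
558 [383.2 103.2] [638.5  42.1  34. ]
764 [354.7 212.5] [604.1 -93.2  34. ]
caps
1149 (205, 77, 20) [429.9  80.5  55. ] [430.4  80.6  55. ] [429.8  80.5  54.8]
897 (234, 182, 17) [454.1 -41.4  55. ] [454.  -41.2  55. ] [454.1 -41.6  54.6]
rim rect ((542.9989013671875, -42.38627624511719), (375.8446350097656, 174.905517578125), 87.56137084960938)
```

View pics/w2.png

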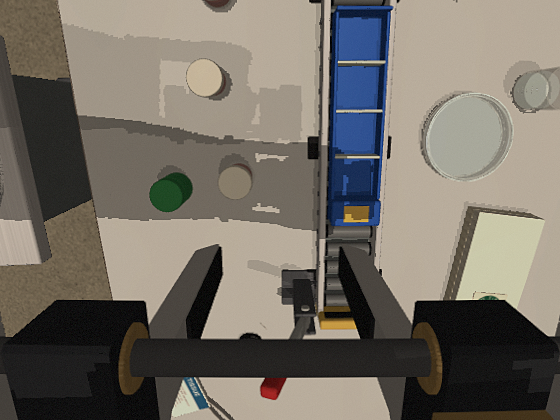

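The wrist view shows caps at (205,77) and (234,182), the tote running down x≈360 with its ledge at (356,214), and the clamp leaning back. I'll check the dividers, then pick.

Run:
```python
from m import *
p,d,c=snap('wrist')
g=p.astype(int)
# white divider tops inside tote
m=(p.min(2)>110)&(abs(g[...,0]-g[...,2])<60); box=np.zeros(m.shape,bool); box[20:175,336:381]=1
blobs(m&box,c,58,20)
print(onz(c,[[361,62],[359,111],[355,157]],58).round(1))
```

```text
99 [360.7  61.3] [606.1  88.1  58. ]
119 [358.  110.5] [603.1  35.1  58. ]
71 [362.7 156.6] [608.8 -18.1  58. ]
[[606.5  87.4  58. ]
 [604.3  34.5  58. ]
 [599.7 -18.1  58. ]]
```

jog_arm(plan=[-0.0565,-0.002,-0.04,0,0,0,-0.0565,-0.002,-0.09,0,0,0,-0.0565,-0.002,-0.14,0,0,0,-0.0565,-0.002,-0.19,0,0,0,-0.0565,-0.002,-0.235,0,0,0,-0.0565,-0.002,-0.265,0,0,0,-0.0565,-0.002,-0.28,0,0,0,-0.0565,-0.002,-0.28,0,0,0,-0.0565,-0.002,-0.28,0,0,0], claw=0.062)

```text
clock: 7.5
eef_pos: [454.4, -41.4, 28.6]
eef_rot: [3.141, 0.0, 1.521]
wrist_force: [0.5, -0.3, 0.9]
finger_gap: 62.1
finger_force: 0.0
```

jog_arm(plan=[0,0,0,0,0,0,0,0,0,0,0,0,0,0,0,0,0,0,0,0,0,0,0,0,0,0,0,0,0,0], claw=0.03, force=15)

```text
clock: 8.0
eef_pos: [454.5, -41.5, 28.7]
eef_rot: [3.14, 0.0, 1.521]
wrist_force: [-0.9, 1.0, 6.2]
finger_gap: 41.5
finger_force: 15.0
```

jog_arm(plan=[0,0,0.04,0,0,0,0,0,0.085,0,0,0,0.04,-0.001,0.095,0,0,0,0.085,-0.002,0.095,0,0,0,0.125,-0.003,0.095,0,0,0,0.1465,-0.003,0.095,0,0,0,0.1465,-0.003,0.095,0,0,0,0.1465,-0.003,0.07,0,0,0,0.1465,-0.003,0.05,0,0,0,0.1465,-0.003,0.04,0,0,0,0.1465,-0.003,0.035,0,0,0,0.1465,-0.003,0.035,0,0,0,0.1465,-0.003,0.035,0,0,0])

```text
clock: 9.3
eef_pos: [600.8, -44.5, 63.8]
eef_rot: [3.14, 0.0, 1.521]
wrist_force: [-0.8, 0.5, -0.5]
finger_gap: 41.5
finger_force: 15.0
```

jog_arm(plan=[0,0,0,0,0,0,0,0,0,0,0,0,0,0,0,0,0,0,0,0,0.04,0,0,0,0,0,0.08,0,0,0,-0.04,0.03,0.12,0,0,0,-0.08,0.03,0.16,0,0,0,-0.1,0.03,0.2,0,0,0,-0.1,0.03,0.22,0,0,0,-0.1,0.03,0.22,0,0,0], claw=0.056)

```text
clock: 10.3
eef_pos: [500.9, -14.4, 287.9]
eef_rot: [3.133, 0.0, 1.521]
wrist_force: [0.4, 0.2, -0.1]
finger_gap: 55.9
finger_force: 0.0
```

```bash
python3 look.py w3.png
```

```text
[500.8 -14.4 285. ] [3.137 0.    1.521] [502.5  62.4 467.4]
ledge
418 [365.4 238.1] [599.3 -85.7  66. ]
blue
6144 [364.8 108.7] [604.6  61.6  34. ]
510 [394.9 115.3] [639.9  52.6  34. ]
678 [364.8 236.3] [606.2 -95.   34. ]
caps
538 (216, 2, 20) [444.9 171.4  55. ] [445.  176.6  55. ] [444.8 171.5  54.5]
1177 (210, 98, 20) [429.8  80.7  55. ] [429.9  80.9  55. ] [429.8  80.7  54.9]
rim rect ((538.8284301757812, -41.35801696777344), (373.64910888671875, 183.40553283691406), 87.65750885009766)
```

View pics/w3.png

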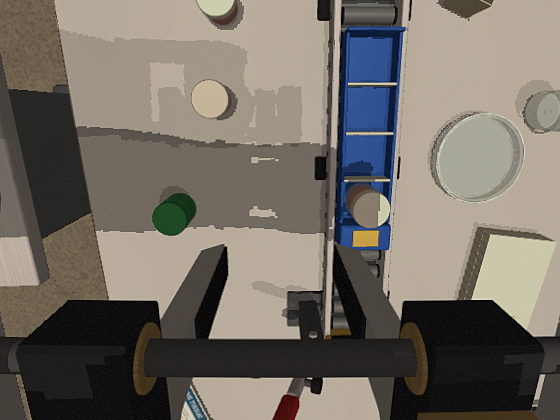

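Jar 4 stands upright in pocket 1 (365,205), and the ledge (365,238) hasn't moved. Next is jar 3.

jog_arm(plan=[-0.04,0.03,-0.01,0,0,0,-0.071,0.06,-0.04,0,0,0,-0.071,0.095,-0.08,0,0,0,-0.071,0.095,-0.13,0,0,0,-0.071,0.095,-0.17,0,0,0,-0.071,0.095,-0.21,0,0,0,-0.071,0.095,-0.24,0,0,0,-0.071,0.095,-0.255,0,0,0,-0.071,0.095,-0.255,0,0,0,-0.071,0.095,-0.255,0,0,0], claw=0.062)

```text
clock: 11.35
eef_pos: [429.3, 80.6, 27.7]
eef_rot: [-3.14, 0.0, 1.521]
wrist_force: [1.5, -0.1, 0.7]
finger_gap: 62.3
finger_force: 0.0
```

jog_arm(plan=[0,0,0,0,0,0,0,0,0,0,0,0,0,0,0,0,0,0,0,0,0,0,0,0,0,0,0,0,0,0], claw=0.03, force=15)

```text
clock: 11.85
eef_pos: [429.9, 80.6, 28.5]
eef_rot: [3.141, -0.0, 1.521]
wrist_force: [-2.2, -0.5, 7.2]
finger_gap: 41.6
finger_force: 15.0
```

jog_arm(plan=[0,0,0.04,0,0,0,0,0,0.085,0,0,0,0.04,-0.02,0.1,0,0,0,0.08,-0.035,0.1,0,0,0,0.12,-0.05,0.1,0,0,0,0.155,-0.065,0.1,0,0,0,0.174,-0.072,0.1,0,0,0,0.174,-0.072,0.1,0,0,0,0.174,-0.072,0.07,0,0,0,0.174,-0.072,0.05,0,0,0,0.174,-0.072,0.04,0,0,0,0.174,-0.072,0.035,0,0,0,0.174,-0.072,0.035,0,0,0,0.174,-0.072,0.035,0,0,0])

```text
clock: 13.25
eef_pos: [603.9, 8.7, 63.9]
eef_rot: [3.14, -0.0, 1.522]
wrist_force: [0.8, 0.6, -0.2]
finger_gap: 41.7
finger_force: 15.0
```

jog_arm(plan=[0,0,0,0,0,0,0,0,0,0,0,0,0,0,0,0,0,0,0,0,0.04,0,0,0,0,0,0.08,0,0,0,-0.04,0.04,0.12,0,0,0,-0.08,0.08,0.16,0,0,0,-0.11,0.12,0.2,0,0,0,-0.11,0.16,0.22,0,0,0,-0.11,0.16,0.22,0,0,0,-0.11,0.16,0.22,0,0,0], claw=0.056)

```text
clock: 14.35
eef_pos: [493.0, 171.8, 286.7]
eef_rot: [3.136, -0.002, 1.525]
wrist_force: [-0.3, -0.4, -0.2]
finger_gap: 55.9
finger_force: 0.0
```

```bash
python3 look.py w4.png
```

```text
[493.3 170.1 284.5] [ 3.139e+00 -1.000e-03  1.524e+00] [494.8 248.1 466.4]
ledge
223 [83.5 20.8] [301.1 350.   66. ]
blue
2463 [377.5 235.9] [613.7  92.6  34. ]
caps
1316 (234, 44, 22) [451.2 320.7  55. ] [451.4 320.8  55. ] [451.2 320.7  54.8]
1008 (237, 173, 18) [445.  184.2  55. ] [444.9 184.2  55. ] [445.  184.1  54.7]
rim rect ((577.452392578125, 79.94659423828125), (157.9295654296875, 341.984375), 23.672550201416016)
```

View pics/w4.png

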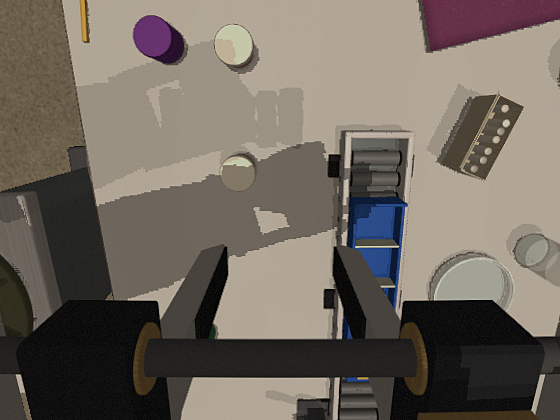

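Remaining jars: jar 1 at (234,44) and jar 2 at (237,173). Next I pick jar 2 and check the third divider, (377,243).

Run:
```python
from m import *
p,d,c=snap('wrist'); print(onz(c,[[377,243],[372,283]],58).round(1),onz(c,[378,200],66).round(1))
```

```text
[[605.7  91.   58. ]
 [600.9  38.7  58. ]] [[603.4 146.   66. ]]
```

jog_arm(plan=[-0.048,0.013,-0.03,0,0,0,-0.048,0.013,-0.08,0,0,0,-0.048,0.013,-0.13,0,0,0,-0.048,0.013,-0.18,0,0,0,-0.048,0.013,-0.22,0,0,0,-0.048,0.013,-0.245,0,0,0,-0.048,0.013,-0.255,0,0,0,-0.048,0.013,-0.255,0,0,0,-0.048,0.013,-0.255,0,0,0], claw=0.062)

```text
clock: 15.35
eef_pos: [446.2, 181.4, 28.9]
eef_rot: [3.14, -0.0, 1.521]
wrist_force: [0.6, -0.4, 0.6]
finger_gap: 61.9
finger_force: 0.0
```

jog_arm(plan=[0,0,0,0,0,0,0,0,0,0,0,0,0,0,0,0,0,0,0,0,0,0,0,0,0,0,0,0,0,0], claw=0.03, force=15)

```text
clock: 15.85
eef_pos: [445.9, 181.7, 28.6]
eef_rot: [3.141, -0.0, 1.521]
wrist_force: [-1.9, -1.0, 7.1]
finger_gap: 41.5
finger_force: 15.0
```

jog_arm(plan=[0,0,0.04,0,0,0,0,0,0.085,0,0,0,0.035,-0.03,0.1,0,0,0,0.065,-0.05,0.1,0,0,0,0.1,-0.075,0.1,0,0,0,0.13,-0.1,0.1,0,0,0,0.1605,-0.1195,0.1,0,0,0,0.1605,-0.1195,0.1,0,0,0,0.1605,-0.1195,0.1,0,0,0,0.1605,-0.1195,0.07,0,0,0,0.1605,-0.1195,0.05,0,0,0,0.1605,-0.1195,0.04,0,0,0,0.1605,-0.1195,0.035,0,0,0,0.1605,-0.1195,0.035,0,0,0,0.1605,-0.1195,0.035,0,0,0])

```text
clock: 17.35
eef_pos: [606.4, 62.4, 63.9]
eef_rot: [3.14, -0.0, 1.522]
wrist_force: [0.2, 0.4, -1.2]
finger_gap: 41.6
finger_force: 15.0
```

jog_arm(plan=[0,0,0,0,0,0,0,0,0,0,0,0,0,0,0,0,0,0,0,0,0.04,0,0,0,0,0,0.08,0,0,0,-0.04,0.02,0.12,0,0,0,-0.08,0.04,0.16,0,0,0,-0.11,0.06,0.2,0,0,0,-0.11,0.06,0.22,0,0,0,-0.11,0.06,0.22,0,0,0,-0.11,0.06,0.22,0,0,0,-0.11,0.06,0.22,0,0,0], claw=0.056)

```text
clock: 18.55
eef_pos: [496.0, 121.8, 281.7]
eef_rot: [-3.14, 0.0, 1.521]
wrist_force: [0.6, 0.4, -0.1]
finger_gap: 56.2
finger_force: 0.0
```

```bash
python3 look.py w5.png
```

```text
[496.  121.7 281.5] [-3.139e+00  1.000e-03  1.521e+00] [499.5 198.5 461.1]
ledge
250 [360.2 414.9] [ 587.7 -201.5   66. ]
blue
2258 [374.9 186.5] [608.5 106.7  34. ]
caps
402 (228, 1, 19) [450.7 307.   55. ] [450.9 311.1  55. ] [450.6 307.1  54.5]
rim rect ((578.4157104492188, 72.8219223022461), (168.19061279296875, 274.57135009765625), 28.121170043945312)
```

View pics/w5.png

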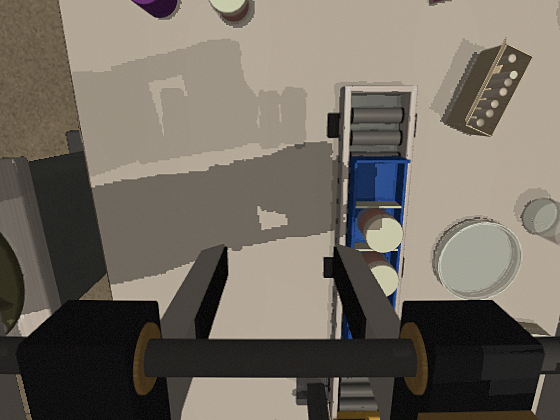

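Jars 2 and 3 are upright in pockets 3 and 2, at (382,233) and (383,278). Last is jar 1.

Run:
```python
from m import *
p,d,c=snap('wrist'); print(onz(c,[[378,205.5]],58).round(1),onz(c,[380,159],66).round(1))
```

```text
[[606.2  89.3  58. ]] [[605.2 143.9  66. ]]
```

jog_arm(plan=[-0.02,0.045,-0.01,0,0,0,-0.04,0.09,-0.02,0,0,0,-0.045,0.135,-0.04,0,0,0,-0.045,0.18,-0.06,0,0,0,-0.045,0.198,-0.1,0,0,0,-0.045,0.198,-0.14,0,0,0,-0.045,0.198,-0.14,0,0,0,-0.045,0.198,-0.18,0,0,0,-0.045,0.198,-0.22,0,0,0,-0.045,0.198,-0.245,0,0,0,-0.045,0.198,-0.253,0,0,0,-0.045,0.198,-0.253,0,0,0,-0.045,0.198,-0.253,0,0,0], claw=0.062)

```text
clock: 19.95
eef_pos: [452.1, 320.5, 31.9]
eef_rot: [3.14, -0.001, 1.521]
wrist_force: [-0.6, -0.6, 0.2]
finger_gap: 61.7
finger_force: 0.0
```

jog_arm(plan=[0,0,0,0,0,0,0,0,0,0,0,0,0,0,0,0,0,0,0,0,0,0,0,0,0,0,0,0,0,0], claw=0.03, force=15)

```text
clock: 20.45
eef_pos: [451.3, 320.3, 30.7]
eef_rot: [3.141, -0.001, 1.521]
wrist_force: [-1.9, -0.7, 6.4]
finger_gap: 41.7
finger_force: 15.0
```

jog_arm(plan=[0,0,0.04,0,0,0,0,0,0.085,0,0,0,0.03,-0.03,0.1,0,0,0,0.055,-0.07,0.1,0,0,0,0.085,-0.11,0.1,0,0,0,0.115,-0.15,0.1,0,0,0,0.14,-0.185,0.1,0,0,0,0.1575,-0.2055,0.1,0,0,0,0.1575,-0.2055,0.1,0,0,0,0.1575,-0.2055,0.1,0,0,0,0.1575,-0.2055,0.07,0,0,0,0.1575,-0.2055,0.05,0,0,0,0.1575,-0.2055,0.04,0,0,0,0.1575,-0.2055,0.035,0,0,0,0.1575,-0.2055,0.035,0,0,0,0.1575,-0.2055,0.035,0,0,0])

```text
clock: 22.05
eef_pos: [608.8, 115.0, 65.9]
eef_rot: [3.14, -0.0, 1.522]
wrist_force: [-0.1, 0.9, -0.8]
finger_gap: 41.3
finger_force: 15.0
```

jog_arm(plan=[0,0,0,0,0,0,0,0,0,0,0,0,0,0,0,0,0,0,0,0,0.04,0,0,0,0,0,0.08,0,0,0,0,0.03,0.12,0,0,0,0,0.06,0.16,0,0,0,0,0.09,0.2,0,0,0,0,0.09,0.22,0,0,0,0,0.09,0.22,0,0,0], claw=0.056)

```text
clock: 23.05
eef_pos: [609.1, 205.5, 288.3]
eef_rot: [3.136, -0.002, 1.523]
wrist_force: [-0.0, -0.4, -1.1]
finger_gap: 56.1
finger_force: 0.0
```

Run:
```python
from m import *
p,d,c=snap('top'); print(manip.read_state()['eef_pos'])
h=cv2.cvtColor(p,cv2.COLOR_RGB2HSV); H,S,V=[h[...,i].astype(int) for i in range(3)]
box=np.zeros(H.shape,bool); box[160:290,150:380]=1
blobs((H>18)&(H<32)&(S>130)&(V>80)&box,c,66,10)
p,d,c=snap('scene'); cv2.imwrite('pics/s3.png',cv2.resize(p[110:360,150:400][:,:,::-1],None,fx=2.4,fy=2.4,interpolation=cv2.INTER_CUBIC))
```

```text
[608.6991175  204.77955787 285.69413731]
107 [356.9 200.3] [ 585.6 -234.9   66. ]
42 [308.6 196.5] [597.4 -84.9  66. ]
```

View pics/s3.png

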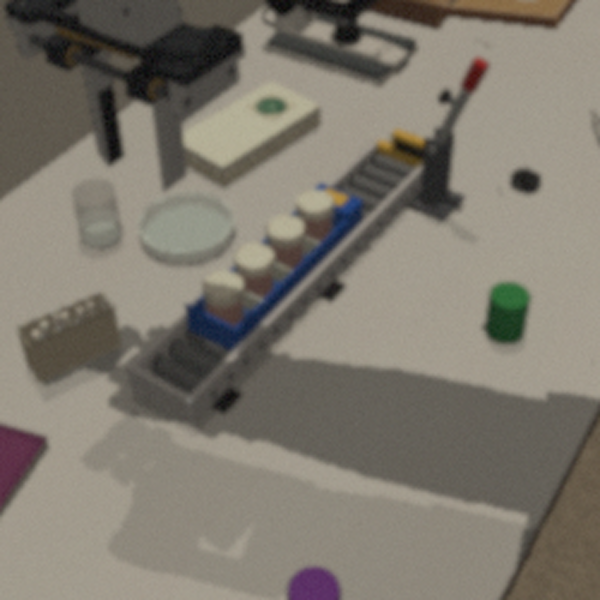

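All four jars stand in the tote, and the clamp is leaning back. Next I move the closed fingers behind the tote's rear wall.

jog_arm(plan=[0.003,-0.02,-0.03,0,0,0,0.003,-0.03,-0.07,0,0,0,0.003,-0.03,-0.11,0,0,0,0.003,-0.03,-0.15,0,0,0,0.003,-0.03,-0.19,0,0,0,0.003,-0.03,-0.22,0,0,0,0.003,-0.03,-0.238,0,0,0,0.003,-0.03,-0.238,0,0,0,0.003,-0.03,-0.238,0,0,0], claw=0.0)

```text
clock: 24.05
eef_pos: [611.2, 174.1, 46.6]
eef_rot: [-3.14, 0.0, 1.521]
wrist_force: [-0.2, 0.2, 0.0]
finger_gap: 0.9
finger_force: 0.0
```

jog_arm(plan=[-0.0005,-0.008,0,0,0,0,-0.001,-0.014,0,0,0,0,-0.001,-0.018,0,0,0,0,-0.001,-0.022,0,0,0,0,-0.0015,-0.026,0,0,0,0,-0.0015,-0.031,0,0,0,0,-0.002,-0.037,0,0,0,0,-0.002,-0.044,0,0,0,0,-0.0025,-0.052,0,0,0,0,-0.003,-0.06,0,0,0,0,-0.0035,-0.068,0,0,0,0,-0.004,-0.076,0,0,0,0,-0.004,-0.084,0,0,0,0,-0.0045,-0.092,0,0,0,0,-0.005,-0.1,0,0,0,0,-0.0055,-0.108,0,0,0,0,-0.006,-0.116,0,0,0,0,-0.006,-0.123,0,0,0,0,-0.0065,-0.129,0,0,0,0,-0.0065,-0.134,0,0,0,0])

```text
clock: 26.05
eef_pos: [604.9, 40.1, 46.9]
eef_rot: [-3.141, -0.0, 1.521]
wrist_force: [-0.3, 0.7, 0.4]
finger_gap: 0.5
finger_force: 0.3
```

jog_arm(plan=[0,-0.003,0,0,0,0,0,-0.006,0,0,0,0,-0.0005,-0.009,0,0,0,0,-0.0005,-0.012,0,0,0,0,-0.001,-0.014,0,0,0,0,-0.001,-0.016,0,0,0,0,-0.001,-0.018,0,0,0,0,-0.001,-0.019,0,0,0,0,-0.001,-0.02,0,0,0,0,-0.001,-0.02,0,0,0,0])

```text
clock: 27.05
eef_pos: [604.0, 21.2, 47.0]
eef_rot: [-3.142, -0.001, 1.522]
wrist_force: [-0.3, 3.7, -0.5]
finger_gap: 0.5
finger_force: 2.3
```

Run:
```python
from m import *
p,d,c=snap('top'); s=manip.read_state();print(s['eef_pos'],s['wrist_force'])
h=cv2.cvtColor(p,cv2.COLOR_RGB2HSV); H,S,V=[h[...,i].astype(int) for i in range(3)]
box=np.zeros(H.shape,bool); box[160:290,150:380]=1
blobs((H>18)&(H<32)&(S>130)&(V>80)&box,c,66,10)
```

```text
[603.98391877  21.16670079  46.94958707] [-0.35603785  4.9529566   0.37123698]
69 [357.7 201.5] [ 581.8 -237.3   66. ]
41 [350.9 198.2] [ 592.1 -216.4   66. ]
```

jog_arm(plan=[0,-0.001,0,0,0,0,0,-0.002,0,0,0,0,0,-0.003,0,0,0,0,0,-0.003,0,0,0,0])

```text
clock: 27.5
eef_pos: [604.0, 21.0, 47.0]
eef_rot: [-3.142, -0.005, 1.522]
wrist_force: [0.2, 24.1, 1.5]
finger_gap: 0.3
finger_force: 12.2
```

The tote is home (24 N against the stop, no motion). Now I back off and go to the clamp handle.

jog_arm(plan=[0,0.003,0,0,0,0,0,0.02,0,0,0,0,0,0.025,0.04,0,0,0,0,0.025,0.09,0,0,-8.5,0,0.025,0.14,0,0,-17,0,0,0.19,0,0,-25.5,-0.03,-0.04,0.24,0,0,-34,-0.05,-0.08,0.26,0,0,-42.5,-0.07,-0.12,0.26,0,0,-51,-0.09,-0.16,0.26,0,0,-59.5,-0.1,-0.2,0.26,0,0,-68,-0.108,-0.227,0.26,0,0,-76.5,-0.108,-0.227,0.26,0,0,-85,-0.108,-0.227,0.26,0,0,-90,-0.108,-0.227,0.26,0,0,-90,-0.108,-0.227,0.26,0,0,-90], claw=0.06)

```text
clock: 29.1
eef_pos: [496.2, -209.0, 307.0]
eef_rot: [3.141, 0.0, -0.046]
wrist_force: [-0.1, 0.2, -0.0]
finger_gap: 59.7
finger_force: 0.0
```

Run:
```python
from m import *
p,d,c=snap('wrist','w6.png'); s=manip.read_state(); print(s['eef_pos'],s['eef_rot'],c['origin'])
h=cv2.cvtColor(p,cv2.COLOR_RGB2HSV); H,S,V=[h[...,i].astype(int) for i in range(3)]
blobs(((H<8)|(H>172))&(S>150)&(V>60),c,200,30)
print('y');blobs((H>18)&(H<32)&(S>130)&(V>80),c,66,30)
```

```text
[ 496.19462013 -209.00574622  306.99277849] [ 3.14140796e+00 -3.87776386e-05 -4.63880591e-02] [ 571.80241915 -212.13494221  486.50840834]
626 [281.9 207.5] [ 496.4 -210.2  200. ]
y
765 [303.4  95.5] [ 588.6 -239.    66. ]
488 [283.  92.] [ 593.4 -216.5   66. ]
```

View pics/w6.png

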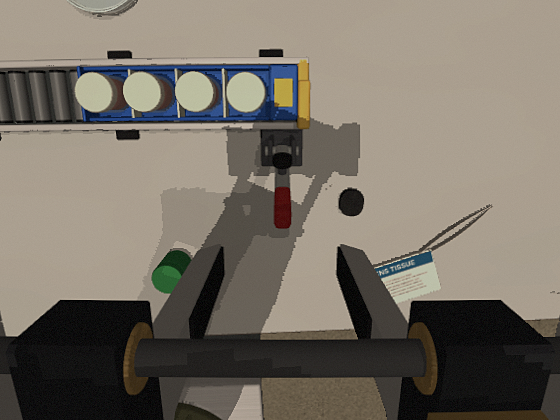

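The view shows the tote ledge (283,92) against the yellow stop, and the handle at (282,207), directly below the tool.

jog_arm(plan=[0,-0.001,-0.04,0,0,0,0,-0.001,-0.08,0,0,0,0,-0.001,-0.11,0,0,0,0,-0.001,-0.127,0,0,0,0,-0.001,-0.127,0,0,0,0,-0.001,-0.127,0,0,0], claw=0.04)

```text
clock: 29.75
eef_pos: [496.4, -210.3, 180.8]
eef_rot: [3.141, -0.001, -0.048]
wrist_force: [0.8, -0.5, 0.6]
finger_gap: 40.0
finger_force: 0.0
```

jog_arm(plan=[0,0,0,0,0,0,0,0,0,0,0,0,0,0,0,0,0,0,0,0,0,0,0,0,0,0,0,0,0,0,0,0,0,0,0,0], claw=0.0, force=12)

```text
clock: 30.35
eef_pos: [496.2, -210.8, 180.4]
eef_rot: [3.141, -0.001, -0.05]
wrist_force: [-1.3, -3.8, 4.4]
finger_gap: 13.8
finger_force: 12.0
```

jog_arm(plan=[0.008,0,0.0025,0,0,0,0.0165,-0.001,0.0045,0,0,0,0.034,-0.0015,0.006,0,0,0,0.051,-0.0025,0.0055,0,0,0,0.068,-0.0035,0.002,0,0,0,0.084,-0.004,-0.004,0,0,0,0.0995,-0.005,-0.012,0,0,0,0.113,-0.0055,-0.0225,0,0,0,0.125,-0.006,-0.0345,0,0,0,0.135,-0.007,-0.0485,0,0,0,0.143,-0.007,-0.064,0,0,0,0.147,-0.0075,-0.075,0,0,0,0.15,-0.0075,-0.086,0,0,0,0.1515,-0.0075,-0.097,0,0,0,0.152,-0.0075,-0.104,0,0,0,0.152,-0.0075,-0.104,0,0,0,0.152,-0.0075,-0.104,0,0,0])

```text
clock: 32.05
eef_pos: [648.7, -217.5, 75.5]
eef_rot: [-3.141, -0.001, -0.049]
wrist_force: [4.9, -0.7, -1.3]
finger_gap: 14.1
finger_force: 12.0
```

Release, rise, and move back to look.

jog_arm(plan=[0,0,0,0,0,0,0,0,0,0,0,0,0,0,0,0,0,0,0,0,0,0,0,0,0,0,0.04,0,0,0,0,0,0.09,0,0,0,-0.03,0,0.14,0,0,0,-0.06,0,0.19,0,0,0,-0.06,0,0.2,0,0,0,-0.06,0,0.2,0,0,0,-0.06,0,0.2,0,0,0], claw=0.04)

```text
clock: 33.15
eef_pos: [588.0, -217.9, 275.7]
eef_rot: [-3.142, -0.0, -0.05]
wrist_force: [-0.3, -0.6, 0.1]
finger_gap: 39.7
finger_force: 0.0
```

Run:
```python
from m import *
p,d,c=snap('wrist')
h=cv2.cvtColor(p,cv2.COLOR_RGB2HSV); H,S,V=[h[...,i].astype(int) for i in range(3)]
m=((H<8)|(H>172))&(S>150)&(V>60)
vv,uu=np.nonzero(m&(d>0)); P=dep(c,np.c_[uu,vv],d[vv,uu]); P=P[P[:,2]>40]; print(np.median(P,0),P.min(0),P.max(0))
for k in range(620,690,10):
    q=P[abs(P[:,0]-k)<5]
    if len(q)>5: print(k,len(q),np.median(q[:,2]))
q,_,_=snap('scene'); s=cv2.resize(q[110:260,200:400],None,fx=2,fy=2,interpolation=cv2.INTER_CUBIC)
im=np.zeros((420,800,3),np.uint8); im[60:360,400:800]=s; im[:,:400]=p[:,80:480]; cv2.imwrite('pics/f.png',im[:,:,::-1])
```

```text
[ 641.65694599 -216.80249795   98.73212016] [ 620.60083136 -223.83347862   94.22939881] [ 661.42573123 -209.59206058  101.15188859]
620 45 98.17740633503496
630 148 98.95266161145358
640 143 98.69178404211192
650 153 98.88900823348689
660 89 98.37922090690637
```

View pics/f.png

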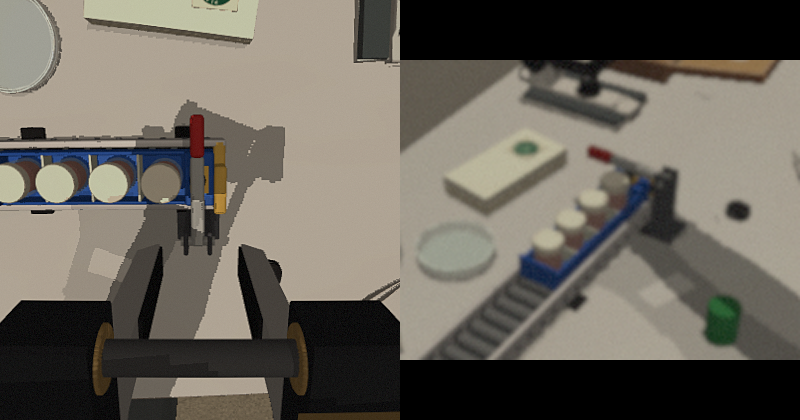

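The handle is level, with its top at z = 99 (90 + 9), so the pad is resting on the ledge. The tote is against the stop and all four jars are upright.

```bash
python3 -c "
from cell import manip
print(manip.sign_off())"
```

```text
the job is handed in; nothing more can be done
None
```

I handed the job in at about 33 s of the 210 s allowed: all four jars stand upright in their own pockets, the tote is home against the yellow stop, and the clamp pad rests on the ledge; the sign-off gave no verdict.

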